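# Bay the carton and hold its label clip home

## Robot

A 6-joint arm with a two-finger parallel gripper is mounted at the origin on the work surface. World frame = base frame: x ahead of the robot, y to its left, z up, the work surface at z = 0. Lengths are in m, angles in rad, forces in N, time in s.
With the tool pointing down it reaches from about 0.325 to 0.9 m from the base axis. Payload 6.1 kg.
Tool frame: the origin (TCP) lies midway between the tips of the shut fingers; the grasp point (between the pads) lies 19 mm behind it; z points along the fingers, y is the line along which they close (so a half turn about z gives the same grasp; the last joint's range is limited). The gripper opens to 85 mm and grips with 20 to 120 N. Pads are 22 mm wide; open, the fingers measure 114 mm over their backs; the gripper's body (76 mm by 85 mm) begins 54 mm behind the grasp point. The pads swing forward as they close: fully open they stand 13 mm farther back than shut.
Start: joints at [1.103, 0.22, 1.526, -0, 1.395, -0.126], TCP at [0.209, 0.589, 0.231] pointing down, gripper open.
Joint ranges: [-2.98, 2.98], [-0.91, 2.08], [0.09, 2.57], [-1.24, 4.39], [0.2, 2.65], [-2.68, 2.68]. Speed limits (rad/s): [2.57, 2.57, 3.01, 3.14, 3.14, 3.14].

## Interface

Orientations are given as a unit quaternion [x, y, z, w].
In Python, from plant import manip gives the robot as it stands.
- The arm moves only by the shell command python3 -m inch 'ROWS' [FORCE]. ROWS is text: rows parted by semicolons, each of 7 numbers parted by spaces: the opening, from 0 (shut) to 1 (fully open), then the shift along the tool's x, y, z each as a share of 0.02 m, from -1 to 1, then the turn, a rotation vector about the tool's x, y, z each as a share of 5 degrees, from -1 to 1. In form: jaw x y z rx ry rz; .... A call has 1 to 20 rows; each row shifts and turns the commanded pose from where the row before left it, along the tool's axes as they then stand; what a row does not reach is not made up. A row lasts 1/12 s, in which the tool goes at most 41.7 mm and 7.16 degrees, less where a joint would pass 70% of its speed; a pose out of reach is approached as far as the arm can. A call with a number of a shift or a turn outside -1 to 1 is refused whole. A call with a gripper value outside its range is refused whole. The fingers move at their own pace and stop on an object; FORCE is the grip in N (left out, the last holds). Time passes only in rows, so rows that do not move let the fingers close. It gives the time, the measured TCP pose, the force, the opening and the grip force at its end, in the units of the state.
- manip.read_state(): the state, without advancing time (a new reading comes with each control period).
- manip.capture(name): name is "scene" or "top" or "wrist"; returns the picture (420x560x3 uint8, red, green, blue); there is no depth.
- manip.get_calibration(name): a dict with "K" (3x3 intrinsics, pixels), "R" (3x3) and "t" (3): a world point X has camera coordinates R X + t. Camera axes: x right, y down, z forward; pixel columns grow to the right and rows downward; lengths in m; the calibration is good to about 2 mm. A picture is of the moment at which its call begins: read the wrist's pose just before it. get_calibration takes no time and is no camera call; for the wrist camera it gives the pose at the moment of the call.
- manip.hand_in(): hands the job in; it is judged then, once.
The state is a dict: "clock": time; "qpos": joint angles; "dq": joint speeds; "joint_torque": joint torques, N m; "ee_pos": TCP position; "tcp_rot": TCP orientation; "force": force on the tool from outside, world axes, zero at the start; "wrist_torque": the same for the moment, N m; "opening": finger opening in m; "finger_force": force on a finger pad.
Only numpy, scipy, OpenCV 4.12 (cv2) and the standard library are available. Lean on these libraries where they do the work, as an engineer would, in place of code of your own. Each camera call takes 0.05 s, during which the arm holds its last target. There are 200 camera calls.

## Task

Push the carton along the rollers into the bay until it sits against the end stop. Then take the metal label holder from its stand and push its tongue down behind the lip on the bay's front beam, centred along the lip, card side out, until the bridge is down on the lip; it is sprung, so finish while still holding it pressed fully home for your colleague to screw it on. Leave the jar, the pencil pot and the paper block where they are.

Things in the scene. Friction and masses are not known exactly. Their poses are not given: they have to be found in the camera images.
- track: Fixed wooden roller track, 520 mm along its y, 194 mm deep. Origin: middle of underside, z up; y runs along it towards the bay, x away from the robot (turned 0 to 0.25 rad). 12 free rollers, axes along x, tops at z 60. Carton runs between front beam (x -110 to -70, top z 90) and back guide (x 70 to 84, top z 90). -y end open; end stop at +y, face at y 235, top z 96.
- bay (a point): Point on the roller tops (60 mm above the table) at which the middle of the carton's underside stands when the carton touches the end stop; track axes.
- lip (a point): Middle of the mouth of the slot behind the lip, level with the lip's top (90 mm above the table); track axes. The aluminium lip stands on the front face of the front beam, at the bay: a strip 6 mm thick, 80 mm along y. Between it (on the -x side) and the beam is a 10 mm slot, x -5 to 5, open upwards, ends closed at y -36 and 36. Lip, slot ends and beam tops are level.
- pad_top (a point): Middle of the top of a spring pad (7 x 56 mm) hidden in the slot, 22 mm below its mouth at rest. It yields straight down: about 3 N to start, about 8 N when the holder is home (10 mm down), and pushes the holder up again if let go. Home is a hard stop: the holder's bridge lands on the lip's top.
- carton: Closed cardboard carton with a paper band, 130 (x) x 150 (y) x 70 mm tall, 0.4 to 0.8 kg, standing on the rollers, too wide to grasp; origin at the middle of its underside; axes as the track's.
- holder: Aluminium label holder, 70 g, an upside-down J seen end-on. Origin: middle of the tongue's lower end; z up, card side -x. Tongue 6 (x) x 40 mm, z 0 to 32, rounded foot. Bridge z 32 to 38, x -19 to 3, 44 mm along y. Face plate with card x -19 to -14, z 8 to 38, 64 mm along y. Starts upright in its stand. Home: origin 32 mm below lip, lip between tongue and plate, axes as the track's.
- tab (a point): Middle of the holder's grip tab, 52 mm above the holder's origin. The tab stands on the bridge, above the tongue: 12 mm (x) x 26 mm (y), z 38 to 66 of the holder; can be gripped either way.
- stand: Fixed wooden stand of the label holder, foot 70 x 80 x 20 mm; origin on the table under the middle of its slot. Slot 8 x 48 mm, floor at z 20, where the tongue stands; its 8 mm front wall (x -12 to -4, top z 52, under the bridge) is between tongue and face plate, its other walls reach z 46. Lift the holder straight up 32 mm or more to clear it.
- glue_jar: Bystander: white jar, 60 mm diameter, 85 mm tall; origin at the middle of its underside.
- pencil_pot: Bystander: terracotta-coloured pot, 68 mm diameter, 95 mm tall, with pencils up to 170 mm; origin at the middle of its underside.
- paper_block: Bystander: stack of paper 100 x 140 x 32 mm; origin at the middle of its underside.
Not all that is in view belongs to the job. Of the things that look like the carton, the largest one is meant.

How it is judged:
By the outcome, as a careful person would: the job done as asked, in the order asked, and still so for the second after the job is handed in, while the arm keeps its last pose, push and grip.
It also fails if it takes over 61 s, if anything falls off the work surface, if the arm or the gripper's body presses on something with over 40 N, if the wrist force passes 120 N, or if a joint passes its speed limit or range.

## Working session

There is one attempt and no reset: what is moved stays moved. The work goes in short steps, Python scripts to look and compute and a shell command to move; the robot and the scene stay as the last step left them, time stands still between calls to the robot, and variables do not carry over. Pictures are saved under pics/ and viewed, at most 10 in all, crops included, and the job is handed in when it is done.

```bash
mkdir -p pics; ls; python3 - <<'E'
from plant import manip
import cv2
for n in("scene","top"):
    im=manip.capture(n); cv2.imwrite(f"pics/{n}0.png",cv2.cvtColor(im,cv2.COLOR_RGB2BGR))
    c=manip.get_calibration(n); print(n,c)
s=manip.read_state(); print(s)
E
```

```text
pics
scene {'K': array([[400.1906302 ,   0.        , 275.92143701],
       [  0.        , 400.1906302 , 207.71775035],
       [  0.        ,   0.        ,   1.        ]]), 'R': array([[-0.46445474,  0.88527409, -0.02390786],
       [ 0.49469063,  0.23695605, -0.83614174],
       [-0.7345495 , -0.40017699, -0.54799216]]), 't': array([ 0.23952654, -0.18293839,  1.65237793])}
top {'K': array([[382.90483817,   0.        , 282.6441906 ],
       [  0.        , 382.90483817, 206.1396294 ],
       [  0.        ,   0.        ,   1.        ]]), 'R': array([[-0.00813858, -0.99964513,  0.02536495],
       [-0.99492993,  0.00555221, -0.10041719],
       [ 0.10024073, -0.0260536 , -0.99462204]]), 't': array([-0.00789179,  0.52999755,  0.96693724])}
{'clock': 0.1, 'qpos': array([ 1.10292051e+00,  2.21202786e-01,  1.52749929e+00,  1.44362772e-05,
        1.39474202e+00, -1.26089174e-01]), 'dq': array([ 4.77299152e-04, -5.61757028e-04, -3.15754946e-03, -7.87213530e-05,
        3.99921270e-04,  1.64241592e-03]), 'joint_torque': array([ 1.66516427e-03, -4.98243463e+01, -3.90548694e+01, -1.95380949e-04,
        5.69532160e-03,  2.64954036e-05]), 'ee_pos': array([0.20921886, 0.58834491, 0.2302729 ]), 'tcp_rot': array([ 1.70063903e-01,  9.85432601e-01, -8.83118781e-04, -2.77694232e-04]), 'force': array([-0.59519639,  0.61273979, -0.65236056]), 'wrist_torque': array([-0.02046159, -0.04955974,  0.0019152 ]), 'finger_force': 0.0, 'opening': 0.08573299642585383}
```

View pics/scene0.png

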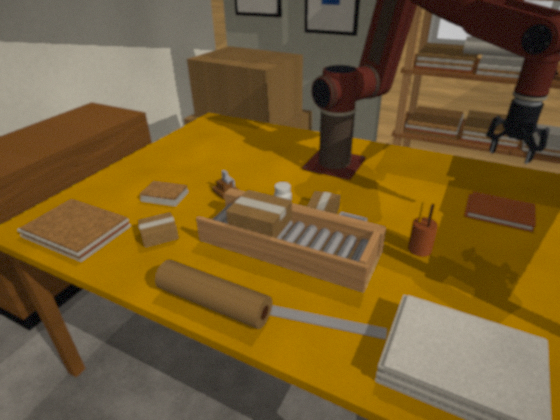

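View pics/top0.png

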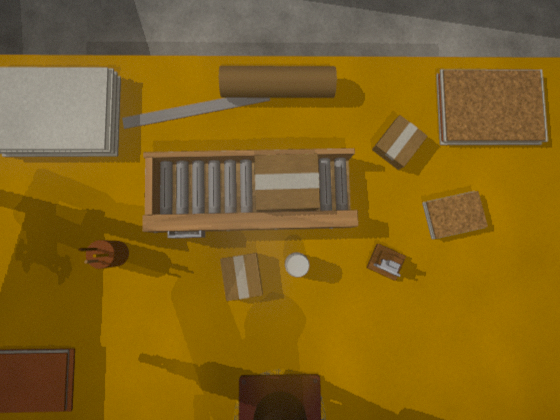

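The views show these objects (top-view pixels):

- **Carton candidates:** on the rollers (287,182), which is the largest, and two small ones off the track at (400,142) and (241,277).
- **Holder and stand:** (386,262). The cork pads at (455,215) and (490,105) are not the stand.
- **Lip:** the light strip at (185,233).
- **Bystanders:** jar (297,265) and pot (98,254).

I'll check this choice in a close crop.

```bash
cat > h.py <<'E'
import numpy as np, cv2
from plant import manip
from scipy.spatial.transform import Rotation as Ro
def save(n,im): cv2.imwrite(f"pics/{n}.png",cv2.cvtColor(im,cv2.COLOR_RGB2BGR))
def world(c,px,z):
    px=np.atleast_2d(px).astype(float); d=np.c_[px,np.ones(len(px))]@np.linalg.inv(c["K"]).T@c["R"]
    o=-c["R"].T@c["t"]; z=np.broadcast_to(z,len(px)); return o+d*((z-o[2])/d[:,2])[:,None]
def pix(c,X):
    p=(np.atleast_2d(X)@c["R"].T+c["t"])@c["K"].T; return p[:,:2]/p[:,2:]
E
python3 - <<'E'
from h import *
im=cv2.cvtColor(cv2.imread("pics/top0.png"),cv2.COLOR_BGR2RGB)
save("crop1",cv2.resize(im[140:290,140:410],None,fx=2.9,fy=2.9,interpolation=cv2.INTER_CUBIC))
c=manip.get_calibration("top")
print(world(c,[[287,182],[386,262],[297,265],[241,277],[98,254],[185,233]],[.13,.08,.085,.06,.1,.09]).round(3))
w=manip.get_calibration("wrist");print(w)
E
```

```text
[[ 0.576 -0.019  0.13 ]
 [ 0.386 -0.261  0.08 ]
 [ 0.381 -0.043  0.085]
 [ 0.352  0.093  0.06 ]
 [ 0.412  0.424  0.1  ]
 [ 0.46   0.225  0.09 ]]
{'K': array([[352.41618481,   0.        , 274.14931982],
       [  0.        , 352.41618481, 209.82004122],
       [  0.        ,   0.        ,   1.        ]]), 'R': array([[ 0.33542493,  0.94206435, -0.00220768],
       [ 0.89523004, -0.31801796,  0.3121342 ],
       [ 0.29334842, -0.10667397, -0.95003546]]), 't': array([-0.62429708, -0.04015039,  0.38074472])}
```

View pics/crop1.png

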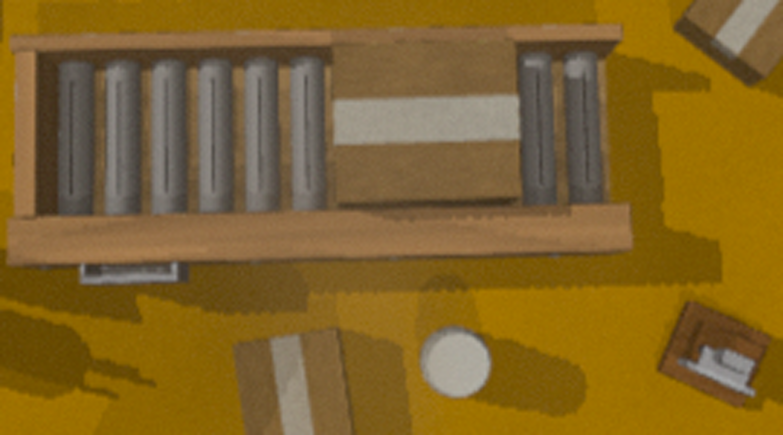

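The crop confirms it. The carton on the rollers (crop corners (332,45) to (519,200)) is the large one with the paper band. The stand and holder are at crop (715,355), with the plate to the lower left. The lip runs from crop x 80 to 187 at y about 272. Next I'll measure positions from these.

```bash
python3 - <<'E'
from h import *
c=manip.get_calibration("top")
f=lambda L,z: world(c,np.array(L)/2.9+[140,140]-.33,z).round(4)
print("cam",-c["R"].T@c["t"])
print("beam back edge",f([[36,217],[630,205]],.09))
print("beam front edge",f([[8,247],[632,236]],.09))
print("guide front edge",f([[36,50],[620,40]],.09))
print("carton top",f([[333,45],[515,42],[335,205],[519,198]],.13))
print("carton band mid ends",f([[333,120],[519,117]],.13))
print("lip outer/inner",f([[80,282],[180,281],[80,264],[187,262]],.09))
print("stand",f([[690,300],[770,335],[740,408],[660,372]],.02))
print("tab/plate", f([[730,360],[678,360],[754,393]],[.086,.058,.058]))
E
```

```text
cam [0.43031971 0.01436055 1.01515814]
beam back edge [[ 0.5051  0.3041  0.09  ]
 [ 0.5122 -0.191   0.09  ]]
beam front edge [[ 0.4804  0.3264  0.09  ]
 [ 0.4861 -0.1919  0.09  ]]
guide front edge [[ 0.646   0.3078  0.09  ]
 [ 0.6536 -0.1863  0.09  ]]
carton top [[ 0.6403  0.0564  0.13  ]
 [ 0.6425 -0.0916  0.13  ]
 [ 0.5101  0.0549  0.13  ]
 [ 0.5148 -0.0926  0.13  ]]
carton band mid ends [[ 0.5788  0.0564  0.13  ]
 [ 0.5807 -0.0938  0.13  ]]
lip outer/inner [[0.4511 0.2668 0.09  ]
 [0.4513 0.1847 0.09  ]
 [0.466  0.2671 0.09  ]
 [0.467  0.1792 0.09  ]]
stand [[ 0.4325 -0.2583  0.02  ]
 [ 0.4006 -0.3294  0.02  ]
 [ 0.3364 -0.2999  0.02  ]
 [ 0.3688 -0.2292  0.02  ]]
tab/plate [[ 0.3822 -0.2721  0.086 ]
 [ 0.3812 -0.2358  0.058 ]
 [ 0.3525 -0.3005  0.058 ]]
```

```bash
python3 -m inch '1 0 0 0 0 0 .995; 1 0 0 0 0 0 .995; 1 0 0 0 0 0 .995; 1 0 0 0 0 0 .995; 1 0 0 0 0 0 .995; 1 0 0 0 0 0 .995; 1 0 0 0 0 0 .995; 1 0 0 0 0 0 .995; 1 0 0 0 0 0 .995; 1 0 0 0 0 0 .995; 1 0 0 0 0 0 .995; 1 0 0 0 0 0 .995; 1 0 0 0 0 0 .995; 1 0 0 0 0 0 .995; 1 0 0 0 0 0 0'
python3 -m inch '1 -1 .49 0 0 0 0; 1 -1 .49 0 0 0 0; 1 -1 .49 0 0 0 0; 1 -1 .49 0 0 0 0; 1 -1 .49 0 0 0 0; 1 -1 .49 0 0 0 0; 1 -1 .49 0 0 0 0; 1 -1 .49 0 0 0 0; 1 -1 .49 0 0 0 0; 1 -1 .49 0 0 0 0; 1 -1 .49 0 0 0 0; 1 -1 .49 0 0 0 0; 1 -1 .49 0 0 0 0; 1 -1 .49 0 0 0 0; 1 -1 .49 0 0 0 0; 1 -1 .49 0 0 0 0; 1 -1 .49 0 0 0 0; 1 -1 .49 0 0 0 0'
```

```text
clock: 1.35
ee_pos: [0.2093, 0.5885, 0.2307]
tcp_rot: [0.703, 0.711, -0.001, 0.0]
force: [0.6, -0.1, 0.0]
opening: 0.0856
finger_force: 0.0
clock: 2.85
ee_pos: [0.3908, 0.2302, 0.2311]
tcp_rot: [0.701, 0.713, -0.0, -0.0]
force: [0.4, -0.1, -0.5]
opening: 0.0853
finger_force: 0.0
```

```bash
python3 - <<'E'
from h import *
c=manip.get_calibration("wrist"); im=manip.capture("wrist"); save("w1",im)
np.savez("w1.npz",K=c["K"],R=c["R"],t=c["t"])
print(manip.read_state()["ee_pos"],manip.read_state()["tcp_rot"],-c["R"].T@c["t"],pix(c,[[.461,.224,.09]]))
E
```

```text
[0.39241769 0.22742031 0.23114356] [ 7.01788893e-01  7.12383606e-01 -5.78820875e-04  1.27024453e-03] [0.3897139  0.31108574 0.373701  ] [[357.5424746  203.72608067]]
```

View pics/w1.png

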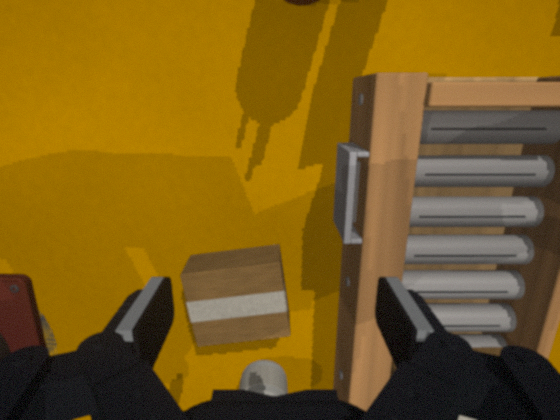

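The wrist view shows the lip as a light strip at cols 345–357, rows 145–243, with the dark slot behind it. I'll read its edges numerically.

```bash
python3 - <<'E'
from h import *
im=cv2.cvtColor(cv2.imread("pics/w1.png"),cv2.COLOR_BGR2RGB).astype(int); c=np.load("w1.npz")
for r in (175,195,215): print(r,[tuple(im[r,k]) for k in range(344,378)] if r==195 else im[r,344:378].sum(1))
for k in (350,352,361): print(k,"top",im[136:160,k].sum(1),"bot",im[228:250,k].sum(1))
# predicted pixels for the lip model with yaw .014, centre .461,.224
a=.014;u=np.array([np.cos(a),np.sin(a),0]);v=np.array([-np.sin(a),np.cos(a),0])
for X in (-11,-5,5):
  print(X,pix(c,[np.array([.461,.224,.09])+u*X/1e3+v*Y/1e3 for Y in(40,36,0,-36,-40)]).round(1).tolist())
E
```

```text
175 [182 175 176 226 298 382 401 397 407 404 364 321 273 243 235 197 163 156
 129 157 148 133 158 196 253 301 338 340 341 345 345 363 357 348]
195 [(np.int64(61), np.int64(59), np.int64(54)), (np.int64(69), np.int64(63), np.int64(62)), (np.int64(90), np.int64(86), np.int64(83)), (np.int64(109), np.int64(109), np.int64(106)), (np.int64(133), np.int64(131), np.int64(128)), (np.int64(136), np.int64(132), np.int64(132)), (np.int64(137), np.int64(133), np.int64(129)), (np.int64(130), np.int64(130), np.int64(128)), (np.int64(131), np.int64(126), np.int64(127)), (np.int64(119), np.int64(115), np.int64(113)), (np.int64(96), np.int64(94), np.int64(90)), (np.int64(88), np.int64(82), np.int64(78)), (np.int64(88), np.int64(81), np.int64(77)), (np.int64(83), np.int64(75), np.int64(67)), (np.int64(73), np.int64(60), np.int64(48)), (np.int64(71), np.int64(52), np.int64(37)), (np.int64(62), np.int64(46), np.int64(27)), (np.int64(66), np.int64(54), np.int64(34)), (np.int64(63), np.int64(49), np.int64(31)), (np.int64(67), np.int64(48), np.int64(35)), (np.int64(66), np.int64(54), np.int64(36)), (np.int
[... 887 characters left out ...]
59 376 377 337 256 194 136
 148 159 158 146]
352 top [167 172 177 170 165 160 192 219 207 205 239 273 298 331 346 387 451 463
 467 461 462 458 458 457] bot [252 232 236 265 300 326 332 335 333 332 355 392 403 392 361 286 201 143
 155 144 122 133]
361 top [179 175 181 170 180 195 174 170 166 174 176 181 206 240 301 378 431 457
 452 416 349 240 173 146] bot [141 159 143 160 151 155 148 154 177 228 288 346 363 363 328 259 200 183
 193 193 195 197]
-11 [[347.7, 156.4], [347.4, 161.3], [344.5, 203.7], [341.8, 243.0], [341.5, 247.2]]
-5 [[355.1, 156.4], [354.8, 161.3], [351.6, 203.7], [348.7, 243.0], [348.4, 247.2]]
5 [[367.5, 156.4], [367.1, 161.3], [363.5, 203.7], [360.1, 243.0], [359.8, 247.2]]
```

```bash
python3 -m inch '1 -1 .49 0 0 0 0; 1 -1 .49 0 0 0 0; 1 -1 .49 0 0 0 0; 1 -1 .49 0 0 0 0; 1 -1 .49 0 0 0 0; 1 -1 .49 0 0 0 0; 1 -1 .49 0 0 0 0; 1 -1 .49 0 0 0 0; 1 -1 .49 0 0 0 0; 1 -1 .49 0 0 0 0; 1 -1 .49 0 0 0 0; 1 -1 .49 0 0 0 0; 1 -1 .49 0 0 0 0; 1 -1 .49 0 0 0 0; 1 -1 .49 0 0 0 0; 1 -1 .49 0 0 0 0; 1 -1 .49 0 0 0 0; 1 -1 .49 0 0 0 0; 1 -.6 .49 0 0 0 0; 1 0 0 0 0 0 0'
```

```text
clock: 4.57
ee_pos: [0.5827, -0.1405, 0.2307]
tcp_rot: [0.702, 0.712, -0.0, 0.0]
force: [-0.3, 0.4, 0.4]
opening: 0.0855
finger_force: 0.0
```

```bash
python3 -m inch '1 0 -.2 .92 0 0 0; 1 0 0 .92 0 0 0; 1 0 0 .92 0 0 0; 1 0 0 .92 0 0 0; 1 0 0 .92 0 0 0; 1 0 0 .92 0 0 0; 1 0 0 .92 0 0 0; 1 0 0 .92 0 0 0; 1 0 0 0 0 0 0; 1 .5 0 0 0 0 0; 1 .5 0 0 0 0 0; 1 .4 0 0 0 0 0; 1 .4 0 0 0 0 0; 1 .4 0 0 0 0 0; 1 .4 0 0 0 0 0; 1 .4 0 0 0 0 0'
python3 -m inch '1 .4 0 0 0 0 0; 1 .5 0 0 0 0 0; 1 .5 0 0 0 0 0; 1 .5 0 0 0 0 0; 1 .5 0 0 0 0 0; 1 .5 0 0 0 0 0; 1 .5 0 0 0 0 0; 1 .5 0 0 0 0 0; 1 .5 0 0 0 0 0; 1 .5 0 0 0 0 0; 1 .5 0 0 0 0 0; 1 .5 0 0 0 0 0; 1 .5 0 0 0 0 0; 1 .5 0 0 0 0 0'
```

```text
clock: 5.9
ee_pos: [0.5775, -0.0775, 0.0848]
tcp_rot: [0.702, 0.712, 0.0, 0.001]
force: [0.4, -1.3, 0.8]
opening: 0.0853
finger_force: 0.9
clock: 7.07
ee_pos: [0.575, 0.0607, 0.0839]
tcp_rot: [0.702, 0.712, -0.0, -0.0]
force: [-0.8, -2.0, 0.3]
opening: 0.0852
finger_force: 0.7
```

```bash
python3 -m inch '1 .5 0 0 0 0 0; 1 .5 0 0 0 0 0; 1 .5 0 0 0 0 0; 1 .5 0 0 0 0 0; 1 .4 0 0 0 0 0; 1 .3 0 0 0 0 0; 1 .2 0 0 0 0 0; 1 .2 0 0 0 0 0; 1 .2 0 0 0 0 0; 1 .2 0 0 0 0 0'
python3 -m inch '1 .15 0 0 0 0 0; 1 .15 0 0 0 0 0; 1 .15 0 0 0 0 0; 1 .15 0 0 0 0 0'
```

```text
clock: 7.9
ee_pos: [0.5743, 0.1297, 0.0841]
tcp_rot: [0.702, 0.712, -0.0, 0.0]
force: [-1.7, -1.5, 0.4]
opening: 0.0852
finger_force: 0.6
clock: 8.23
ee_pos: [0.5741, 0.1418, 0.0842]
tcp_rot: [0.702, 0.712, 0.0, 0.0]
force: [0.7, -1.5, 0.2]
opening: 0.0855
finger_force: 0.5
```

```bash
python3 -m inch '1 .15 0 0 0 0 0; 1 .15 0 0 0 0 0'; python3 -m inch '1 .15 0 0 0 0 0; 1 .1 0 0 0 0 0; 1 0 0 0 0 0 0'
```

```text
clock: 8.4
ee_pos: [0.5747, 0.1432, 0.0844]
tcp_rot: [0.701, 0.713, -0.003, 0.003]
force: [-0.4, -29.9, 4.8]
opening: 0.0853
finger_force: 15.4
clock: 8.65
ee_pos: [0.5747, 0.143, 0.0845]
tcp_rot: [0.702, 0.712, -0.006, 0.005]
force: [-3.2, -38.7, 6.2]
opening: 0.0851
finger_force: 19.5
```

```bash
python3 -m inch '1 -.6 0 0 0 0 0; 1 -1 0 0 0 0 0; 1 -1 0 0 0 0 0; 1 0 0 -.92 0 0 0; 1 0 0 -.92 0 0 0; 1 0 0 -.92 0 0 0; 1 0 0 -.92 0 0 0; 1 0 0 -.92 0 0 0; 1 0 0 -.92 0 0 0; 1 0 0 -.92 0 0 0; 1 0 0 -.92 0 0 0'
python3 -m inch '1 -1 -.5 0 0 0 0; 1 -1 -.5 0 0 0 0; 1 -1 -.5 0 0 0 0; 1 -1 -.5 0 0 0 0; 1 -1 -.5 0 0 0 0; 1 -1 -.5 0 0 0 0; 1 -1 -.5 0 0 0 0; 1 -1 -.5 0 0 0 0; 1 -1 -.5 0 0 0 0; 1 -1 -.5 0 0 0 0; 1 -1 -.5 0 0 0 0; 1 -1 -.5 0 0 0 0; 1 -1 -.5 0 0 0 0; 1 -1 -.5 0 0 0 0; 1 -1 -.5 0 0 0 0; 1 -1 -.5 0 0 0 0; 1 -1 -.5 0 0 0 0; 1 -1 -.5 0 0 0 0'
python3 -m inch '1 0 -.5 0 0 0 1; 1 0 0 0 0 0 1; 1 0 0 0 0 0 1; 1 0 0 0 0 0 1; 1 0 0 0 0 0 1; 1 0 0 0 0 0 0; 1 0 0 0 0 0 0'
```

```text
clock: 9.57
ee_pos: [0.5747, 0.101, 0.2324]
tcp_rot: [0.702, 0.712, 0.0, 0.0]
force: [0.5, 0.2, 0.2]
opening: 0.0855
finger_force: 0.0
clock: 11.07
ee_pos: [0.3993, -0.2626, 0.2316]
tcp_rot: [0.702, 0.712, 0.0, 0.001]
force: [0.3, 0.2, 0.4]
opening: 0.0853
finger_force: 0.0
clock: 11.65
ee_pos: [0.3897, -0.2618, 0.2315]
tcp_rot: [0.839, 0.544, 0.0, 0.0]
force: [0.5, -1.0, 0.0]
opening: 0.0849
finger_force: 0.0
```

```bash
python3 - <<'E'
from h import *
c=manip.get_calibration("wrist"); s=manip.read_state(); im=manip.capture("wrist")
np.savez("w2.npz",K=c["K"],R=c["R"],t=c["t"],p=s["ee_pos"],q=s["tcp_rot"]); save("w2",im)
t=manip.capture("top"); save("top2",t)
p=pix(c,[[.382,-.272,.086]])[0]; print(s["ee_pos"],s["tcp_rot"],p)
x,y=p.astype(int); a=cv2.resize(im[max(y-60,0):y+60,x-75:x+75],None,fx=3,fy=3,interpolation=cv2.INTER_CUBIC)
b=cv2.resize(t[140:250,140:290],(450,330),interpolation=cv2.INTER_CUBIC)
print("crop origin",x-75,max(y-60,0),a.shape,b.shape)
h=max(a.shape[0],b.shape[0]); o=np.zeros((h,a.shape[1]+350,3),np.uint8)
b=cv2.resize(b,(350,257)); o[:a.shape[0],:a.shape[1]]=a; o[:257,a.shape[1]:]=b; save("comp2",o)
E
```

```text
[ 0.38970216 -0.26178417  0.23145706] [8.39090047e-01 5.43992474e-01 1.81327636e-04 2.17621354e-04] [271.14776336 207.82984969]
crop origin 196 147 (360, 450, 3) (330, 450, 3)
```

View pics/comp2.png

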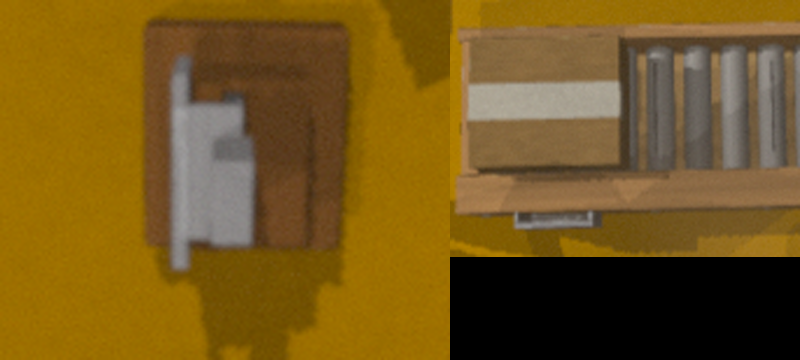

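The carton is against the end stop: in the top crop its left face meets the stop at (468,100). The holder stands in its stand, with the plate at crop x 171–190, y 55–270, and the tab top at x 213–253, y 160–247. I'll fit its pose from these points.

```bash
python3 - <<'E'
from h import *
from scipy.optimize import least_squares
c=np.load("w2.npz")
M=np.array([[-6,13,66],[6,13,66],[-6,-13,66],[6,-13,66],[-19,32,38],[-19,-32,38],[-14,32,38],[-14,-32,38]])/1e3
m=np.array([[213,160],[252,160],[213,247],[252,247],[174,57],[171,270],[190,57],[188,270]])/3+[196,147]-.33
def P(v):
    a=v[2];R=np.array([[np.cos(a),-np.sin(a),0],[np.sin(a),np.cos(a),0],[0,0,1]]);return pix(c,M@R.T+[v[0],v[1],.02])
r=least_squares(lambda v:(P(v)-m).ravel(),[.382,-.272,-.42],x_scale=[.01,.01,.1],loss="soft_l1")
print(r.x,(P(r.x)-m).round(1).tolist())
R=Ro.from_quat(c["q"]).as_matrix(); ya=np.arctan2(R[1,1],R[0,1]); print("tool y angle",ya,"R",R.round(3).tolist())
d=np.r_[r.x[:2],.062]-c["p"]; print("shift units",(R.T@d/.02).round(3),"turn units rz",-(r.x[2]-ya)*180/np.pi/5)
E
```

```text
[ 0.3812238  -0.27824701 -0.44719427] [[-0.0, -0.1], [1.1, 0.2], [-0.6, -0.7], [0.1, -0.4], [-0.2, 5.0], [0.2, -0.9], [-0.1, 5.2], [-0.3, -0.8]]
tool y angle -0.42042047228040363 R [[0.408, 0.913, 0.001], [0.913, -0.408, -0.0], [0.0, 0.001, -1.0]]
shift units [-0.925 -0.056  8.473] turn units rz 0.3068050660864143
```

```bash
python3 -m inch '.5 -.92 -.06 0 0 0 .1; .5 0 0 .94 0 0 0; .5 0 0 .94 0 0 0; .5 0 0 .94 0 0 0; .5 0 0 .94 0 0 0; .5 0 0 .94 0 0 0; .5 0 0 .94 0 0 0; .5 0 0 .94 0 0 0; .5 0 0 .94 0 0 0; .5 0 0 .92 0 0 0; .5 0 0 0 0 0 0; .5 0 0 0 0 0 0' 60
python3 - <<'E'
from h import *
c=manip.get_calibration("wrist"); s=manip.read_state(); im=manip.capture("wrist"); save("w3",im)
print(s["ee_pos"])
E
```

```text
clock: 12.75
ee_pos: [0.3802, -0.2774, 0.0618]
tcp_rot: [0.842, 0.54, -0.0, -0.001]
force: [-0.1, 0.2, 0.4]
opening: 0.0427
finger_force: 0.0
[ 0.3802031  -0.27737282  0.06179382]
```

View pics/w3.png

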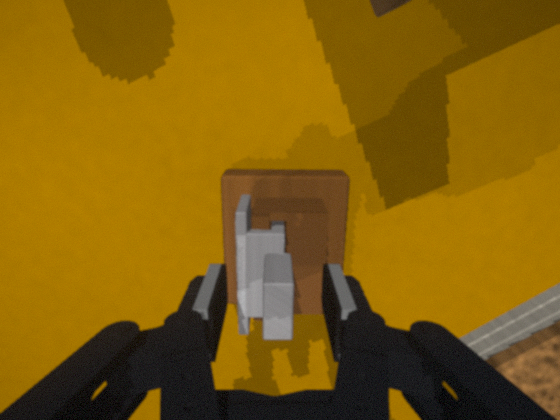

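The tab (cols 264–293) stands between the finger tips (225 and 322), clear on both sides, so I'm closing.

```bash
python3 -m inch '0 0 0 0 0 0 0; 0 0 0 0 0 0 0; 0 0 0 0 0 0 0; 0 0 0 0 0 0 0; 0 0 0 0 0 0 0; 0 0 0 0 0 0 0; 0 0 0 0 0 0 0' 60
```

```text
clock: 13.38
ee_pos: [0.3818, -0.279, 0.064]
tcp_rot: [0.842, 0.539, 0.0, 0.001]
force: [-0.8, 0.6, 5.8]
opening: 0.011
finger_force: 60.4
```

```bash
python3 -m inch '0 0 0 -.5 0 0 0; 0 0 0 -.5 0 0 0; 0 0 0 -1 0 0 0; 0 0 0 -1 0 0 0; 0 0 0 -1 0 0 0; 0 0 0 -1 0 0 0; 0 0 0 -1 0 0 0; 0 0 0 -1 0 0 0; 0 0 0 0 0 0 -.85; 0 0 0 0 0 0 -.85; 0 0 0 0 0 0 -.85; 0 0 0 0 0 0 -.85; 0 0 0 0 0 0 -.85; 0 0 0 0 0 0 -.87' 60
python3 -m inch '0 .5 .2 0 0 0 0; 0 1 .2 0 0 0 0; 0 1 .2 0 0 0 0; 0 1 .2 0 0 0 0; 0 1 .2 0 0 0 0; 0 1 .2 0 0 0 0; 0 1 .2 0 0 0 0; 0 1 .2 0 0 0 0; 0 1 .2 0 0 0 0; 0 1 .2 0 0 0 0; 0 1 .2 0 0 0 0; 0 1 .2 0 0 0 0; 0 1 .2 0 0 0 0; 0 1 .2 0 0 0 0; 0 1 .2 0 0 0 0; 0 1 .2 0 0 0 0; 0 1 .2 0 0 0 0; 0 1 .2 0 0 0 0; 0 1 .2 0 0 0 0; 0 1 .2 0 0 0 0'
python3 -m inch '0 .8 .2 0 0 0 0; 0 .4 .1 0 0 0 0; 0 0 0 0 0 0 0; 0 0 0 0 0 0 0; 0 0 0 0 0 0 0'
python3 - <<'E'
from h import *
c=manip.get_calibration("wrist"); s=manip.read_state(); im=manip.capture("wrist"); save("w4",im)
np.savez("w4.npz",K=c["K"],R=c["R"],t=c["t"],p=s["ee_pos"],q=s["tcp_rot"])
R=Ro.from_quat(s["tcp_rot"]).as_matrix(); print(s["ee_pos"],R.round(4).tolist(),s["opening"],pix(c,[[.4625,.228,.09]]))
E
```

```text
clock: 14.55
ee_pos: [0.3806, -0.278, 0.2034]
tcp_rot: [0.7, 0.714, -0.0, 0.0]
force: [0.3, -0.0, -1.2]
opening: 0.0107
finger_force: 59.7
clock: 16.22
ee_pos: [0.4544, 0.1148, 0.2031]
tcp_rot: [0.703, 0.712, 0.0, -0.0]
force: [0.3, 0.4, -0.9]
opening: 0.011
finger_force: 59.6
clock: 16.63
ee_pos: [0.4602, 0.1366, 0.2025]
tcp_rot: [0.702, 0.712, -0.0, 0.0]
force: [-0.2, 0.3, -0.4]
opening: 0.0109
finger_force: 59.7
[0.46022696 0.13659704 0.20254353] [[-0.0144, 0.9999, -0.0003], [0.9999, 0.0144, -0.0005], [-0.0005, -0.0004, -1.0]] 0.01091905737984401 [[279.67653155  77.18675411]]
```

View pics/w4.png

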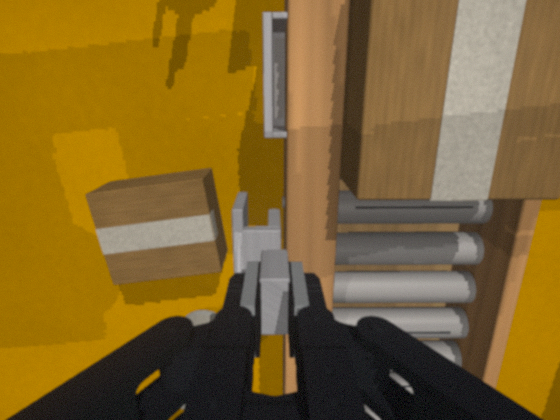

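The held holder hangs straight: plate at cols 234–247, tongue end at 268–281, tab at 261–288. The lip is at cols 263–287, rows 12–137. One zoomed crop will give the fit.

```bash
python3 - <<'E'
from h import *
im=cv2.cvtColor(cv2.imread("pics/w4.png"),cv2.COLOR_BGR2RGB)
f=lambda r:cv2.resize(im[r:r+145,220:310],None,fx=4,fy=4,interpolation=cv2.INTER_CUBIC)
save("crop4",np.hstack([f(0),f(190)]))
E
```

```text
(no output)
```

View pics/crop4.png

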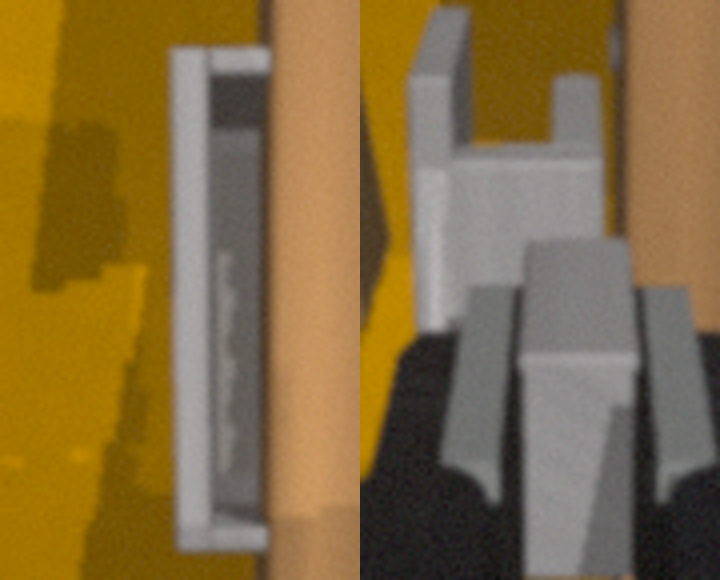

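```bash
cat > fit.py <<'E'
from h import *
from scipy.optimize import least_squares
c=np.load("w4.npz")
L=np.array([[-11,40,0],[-11,-40,0],[-5,36,0],[-5,-36,0],[5,36,0],[5,-36,0]])/1e3
l=np.array([[171,48],[179,550],[209,72],[210,527],[268,72],[267,527]])/4+[220,0]-.375
H=np.array([[-19,32,38],[-14,32,38],[-19,32,8],[-14,32,8],[3,22,38],[3,22,32],[-3,20,0],[3,20,0],[-6,13,66],[6,13,66],[-6,13,38],[6,13,38]])/1e3
h=np.array([[411,75],[450,75],[435,8],[470,8],[602,160],[602,145],[555,75],[600,75],[521,362],[636,362],[525,240],[627,240]])/4+[130,190]-.375
T=lambda M,v:M@Ro.from_euler("zyx",v[3:]).as_matrix().T+v[:3]
fl=least_squares(lambda v:(pix(c,T(L,np.r_[v[:2],.09,v[2],0,0]))-l).ravel(),[.4625,.228,.014],x_scale=[.01,.01,.1],loss="soft_l1")
fh=least_squares(lambda v:(pix(c,T(H,v))-h).ravel(),[.46,.137,.158,.014,0,0],x_scale=[.01]*3+[.1]*3,loss="soft_l1")
print("lip",fl.x.round(4),"res",fl.fun.reshape(-1,2).round(1).tolist())
print("holder",fh.x.round(4),"res",fh.fun.reshape(-1,2).round(1).tolist())
R=Ro.from_quat(c["q"]).as_matrix(); d=np.r_[fl.x[:2],.09]-fh.x[:3]
print("tcp-holder",(c["p"]-fh.x[:3]).round(4),"tool shift mm, foot to lip mouth",(R.T@d*1e3).round(1),"units",(R.T@d/.02).round(3))
E
python3 fit.py
```

```text
lip [0.4623 0.2279 0.02  ] res [[-0.2, -0.7], [-0.3, 0.1], [-0.3, 0.3], [0.3, 0.1], [0.4, 0.1], [0.1, 0.0]]
holder [ 0.4597  0.1368  0.1591 -0.0026  0.0032  0.0028] res [[-1.0, 0.7], [0.6, 0.9], [-0.5, -0.6], [0.3, -0.5], [0.5, 1.2], [0.3, 0.2], [0.1, 0.1], [-0.4, 0.3], [-1.8, -0.6], [0.7, -0.1], [-0.3, -0.8], [0.4, -0.4]]
tcp-holder [ 0.0006 -0.0002  0.0435] tool shift mm, foot to lip mouth [91.1  4.  69. ] units [4.554 0.199 3.451]
```

```bash
python3 -m inch '0 .6 .05 0 0 0 0; 0 1 .05 0 0 0 0; 0 1 .05 0 0 0 0; 0 1 .04 0 0 0 0; 0 .65 0 0 0 0 0; 0 .3 0 0 0 0 0; 0 0 0 0 0 0 0; 0 0 0 .6 0 0 0; 0 0 0 .6 0 0 0; 0 0 0 .6 0 0 0; 0 0 0 .6 0 0 0; 0 0 0 .5 0 0 0; 0 0 0 .3 0 0 0; 0 0 0 0 0 0 0; 0 0 0 0 0 0 0' 80; python3 -c "
from h import *
s=manip.read_state();print(s['ee_pos'],Ro.from_quat(s['tcp_rot']).as_matrix().round(4).tolist())"
```

```text
clock: 17.93
ee_pos: [0.4628, 0.228, 0.138]
tcp_rot: [0.702, 0.712, -0.0, -0.0]
force: [0.4, -0.5, 0.1]
opening: 0.0101
finger_force: 82.9
[0.46278961 0.22799784 0.13801417] [[-0.015, 0.9999, -0.001], [0.9999, 0.015, -0.0003], [-0.0003, -0.001, -1.0]]
```

```bash
python3 -m inch '0 0 0 .15 0 0 0; 0 0 0 .15 0 0 0; 0 0 0 .15 0 0 0; 0 0 0 0 0 0 0'; python3 -m inch '0 0 0 .2 0 0 0; 0 0 0 .2 0 0 0; 0 0 0 .2 0 0 0; 0 0 0 0 0 0 0'
```

```text
clock: 18.27
ee_pos: [0.4628, 0.2281, 0.1291]
tcp_rot: [0.702, 0.712, -0.0, -0.0]
force: [-0.4, -0.8, -0.9]
opening: 0.0103
finger_force: 82.9
clock: 18.6
ee_pos: [0.4623, 0.2279, 0.1163]
tcp_rot: [0.702, 0.712, -0.001, -0.0]
force: [0.1, -0.0, -1.3]
opening: 0.0102
finger_force: 82.9
```

```bash
python3 -m inch '0 0 0 .15 0 0 0; 0 0 0 .15 0 0 0; 0 0 0 .1 0 0 0; 0 0 0 0 0 0 0; 0 0 0 0 0 0 0' 110; python3 -m inch '0 0 0 .1 0 0 0; 0 0 0 .1 0 0 0; 0 0 0 .1 0 0 0; 0 0 0 0 0 0 0; 0 0 0 0 0 0 0'
```

```text
clock: 19.02
ee_pos: [0.4632, 0.2283, 0.1099]
tcp_rot: [0.702, 0.712, 0.0, 0.0]
force: [-1.1, -0.2, 3.8]
opening: 0.0097
finger_force: 111.8
clock: 19.43
ee_pos: [0.4633, 0.2283, 0.1039]
tcp_rot: [0.702, 0.712, 0.0, 0.0]
force: [-1.2, -0.3, 6.2]
opening: 0.0094
finger_force: 112.3
```

```bash
python3 -m inch '0 0 0 .1 0 0 0; 0 0 0 .05 0 0 0; 0 0 0 0 0 0 0; 0 0 0 0 0 0 0'; python3 -m inch '0 0 0 .1 0 0 0; 0 0 0 0 0 0 0; 0 0 0 0 0 0 0'
```

```text
clock: 19.77
ee_pos: [0.4636, 0.2283, 0.1022]
tcp_rot: [0.702, 0.712, 0.0, 0.0]
force: [-5.2, -1.4, 14.8]
opening: 0.01
finger_force: 113.6
clock: 20.02
ee_pos: [0.4638, 0.2284, 0.1021]
tcp_rot: [0.702, 0.713, 0.001, 0.0]
force: [-9.4, -3.5, 27.9]
opening: 0.0093
finger_force: 115.5
```

```bash
python3 - <<'E'
from h import *
a=manip.capture("wrist"); b=manip.capture("top"); s=manip.read_state(); print(s["ee_pos"],s["force"],s["finger_force"])
save("fin",np.hstack([cv2.resize(a[100:350,170:420],(500,500),interpolation=cv2.INTER_CUBIC),cv2.resize(b[130:290,140:236],(300,500),interpolation=cv2.INTER_CUBIC)]))
E
```

```text
[0.46384252 0.22842963 0.10204624] [-9.75283117 -3.78580589 27.95812905] 115.52326083183289
```

View pics/fin.png

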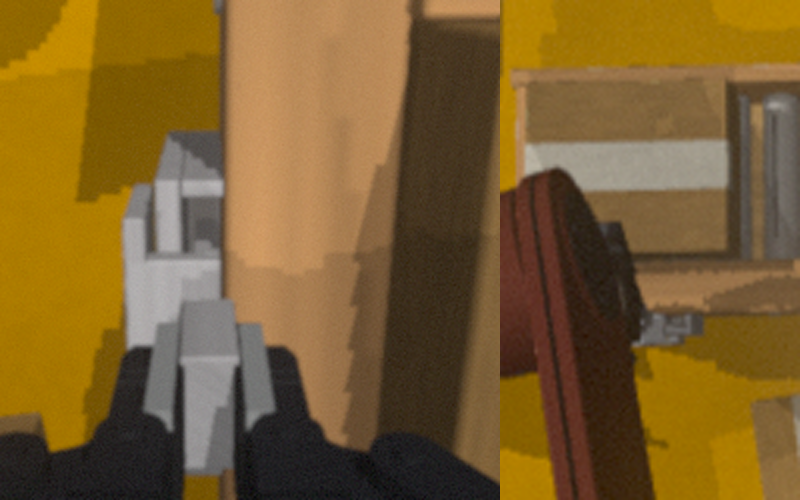

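The bridge sits on the lip (crop row about 258) with the plate outside it. The carton still touches the stop, and the push holds at 28 N against the hard stop.

```bash
python3 -c "
from plant import manip
print(manip.hand_in())"
```

```text
the job is handed in; nothing more can be done
None
```

I pushed the carton against the end stop, set the label holder centred behind the lip with the card side out, and handed in at about 20 s of the 61 s with the holder still pressed home at about 28 N; the jar, pot and paper block were not touched.

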